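# Put the leather knife away in its guard

## Robot

A 7-joint arm with a two-finger parallel gripper is mounted at the origin on the work surface. World frame = base frame: x ahead of the robot, y to its left, z up, the work surface at z = 0. Lengths are in m, angles in rad, forces in N, time in s.
With the tool pointing down it reaches from about 0.4 to 0.85 m from the base axis. Payload 6.9 kg.
Tool frame: the origin (TCP) lies on the centre line of the jaws, within the pads' length; the fingertips stand 8 mm ahead of it and the grasp point (between the pads) lies 11 mm behind it (arm.tip_reach is the distance from the TCP to the fingertips, in m); z points along the fingers, y is the line along which they close (so a half turn about z gives the same grasp; the last joint's range is limited). The gripper opens to 85 mm and grips with 20 to 120 N. Pads are 22 mm wide; open, the fingers measure 114 mm over their backs; the gripper's body (76 mm by 85 mm) begins 54 mm behind the grasp point. The pads swing forward as they close: fully open they stand 13 mm farther back than shut.
Start: joints at [-1.198, 0.507, -0.238, 1.5, 0.126, 1.149, -0.155], TCP at [0.165, 0.603, 0.239] pointing down, gripper open.
Joint ranges: [-3.08, 3.08], [-0.24, 2.05], [-1.43, 1.35], [0, 2.5], [-1.52, 4.66], [0.17, 1.96], [-2.89, 2.89]. Speed limits (rad/s): [2.39, 2.39, 3.14, 3.14, 3.14, 3.14, 3.14].

## Interface

Orientations are given as a unit quaternion [w, x, y, z].
In Python, from bench import arm, eyes, job gives the robot as it stands.
- The arm moves only by the shell command python3 -m inch 'ROWS' [FORCE]. ROWS is JSON, a list of rows, each a list of 3 entries, a list of its own where there are three numbers: the shift along the tool's x, y, z in mm, then the turn, a rotation vector about the tool's x, y, z in degrees, then the finger opening in mm, from 0 to 85.4. A call has 1 to 8 rows; each row is the pose to reach, as a shift and turn from the pose commanded when the call began, along the tool's axes at that moment; what a row does not reach only later rows make up. A row lasts 1/10 s, in which the tool goes at most 50 mm and 8.59 degrees, less where a joint would pass 70% of its speed; a pose out of reach is approached as far as the arm can. A call with a gripper value outside its range is refused whole. The fingers move at their own pace and stop on an object; FORCE is the grip in N (left out, the last holds). Time passes only in rows, so rows that repeat a pose let the fingers close. It gives the time, the measured TCP pose, the force, the opening and the grip force at its end, in the units of the state.
- arm.read_state(): the state, without advancing time (a new reading comes with each control period).
- eyes.get_image(name): name is "scene" or "top"; returns the picture (480x640x3 uint8, red, green, blue); there is no depth.
- eyes.camera_params(name): a dict with "fovy" (degrees; the focal length in pixels is half the picture's height over the tangent of half this angle, whatever the lens; pixels are square), "cx", "cy" (the principal point, pixels), "R" (3x3) and "t" (3): a world point X has camera coordinates R X + t. Camera axes: x right, y down, z forward; pixel columns grow to the right and rows downward; lengths in m; the calibration is good to about 2 mm. A picture is of the moment at which its call begins. camera_params takes no time and is no camera call.
- job.close_job(): hands the job in; it is judged then, once.
Trained networks look in the newest picture that a camera, given by its name, has taken for a name from the list of things; names that differ only in an ending like _2 or _b are one class to them, and where a whole thing is asked for, a point or a joint stands for the part that bears it (a point fixed in the world has none). Each returns a list of dicts, best first, with "confidence" (0 to 1); they miss things now and then, are a little off and sometimes report something else, mostly with a low value. They report only what shows in the picture. A call takes as long as a camera call. They do not tell look-alikes from the thing itself.
- eyes.recognise(target, camera): "at" ([column, row] as shares, 0 to 1, of the picture: columns of its width, rows of its height, amid what is visible of it).
- eyes.cut_out(target, camera): "pixels" (480x640 bool, what is visible of it) and "at" ([column, row] as shares, 0 to 1, of the picture: columns of its width, rows of its height, amid what is visible of it).
The state is a dict: "t": time; "joint_positions": joint angles; "dq": joint speeds; "joint_torque": joint torques, N m; "position": TCP position; "tcp_rot": TCP orientation; "ft_force": force on the tool from outside, world axes, zero at the start; "wrist_torque": the same for the moment, N m; "opening": opening from 0.0 (shut) to 1.0 (fully open); "finger_force": force on a finger pad.
Only numpy, scipy, OpenCV 4.12 (cv2) and the standard library are available. Lean on these libraries where they do the work, as an engineer would, in place of code of your own. Each camera call takes 0.05 s, during which the arm holds its last target. There are 200 camera calls.

## Task

The leather knife has been left hanging in the open plywood rack with its blade bare. Draw it up out of the rack and slide the blade gently down into the grey plastic knife guard on the bench (either way round), not dropping it in, until its steel collar sits fully home on the guard's mouth, then let go. Leave the spanner, the spool and the shoe last where they are.

Things in the scene. Friction and masses are not known exactly. Their poses are not given: they have to be found in the camera images.
- knife: Loose knife, 0.16 kg, upright, blade down. Origin: centre of the underside of its steel collar; z up along the handle, x along the blade's width, y its thickness; same after a half turn. Collar 46 (x) x 24 (y), z 0 to 8 mm. Wood handle 28 (x) x 20 (y), z 8 to 108 mm: grip across y near z 70. Blade 28 (x) x 5 (y) down to z -76, then an edge 22 x 3.4 to z -84 mm.
- knife_tip (a point): Middle of the blade's lower end, on the knife's axis 84 mm below its origin; axes as the knife.
- rack_slot (a point): Centre of the slot in the top face of the fixed plywood rack, 110 mm above the bench; z up, x along the slot. Slot 36 (x) x 12 (y) mm, through the 16 mm thick top board of 110 (x) x 80 (y) mm; open below, on four corner posts. The knife's collar rests on the board. Foot 130 x 90 mm.
- guard_mouth (a point): Centre of the mouth in the top face of the fixed knife guard, 100 mm above the bench; z up, x along the slot. An upright grey plastic block 56 (x) x 34 (y) mm on a steel foot 120 x 60 x 8 mm. Slot 31 (x) x 8 (y) mm, 90 mm deep, mouth flared by 3 mm all round. The knife is home when its collar rests on this top face.
- spanner: Bystander: loose steel spanner, 170 mm long, lying on the bench along its x; origin at its middle, on the underside.
- spool: Bystander: loose grey thread spool, 64 mm in diameter, 64 mm high, upright; origin at the centre of its underside.
- last: Bystander: loose black shoe last, about 250 x 76 x 90 mm, lying along its x, toe to -x; origin at the middle of its underside.
Mind the look-alikes: they are no part of the job. Of the things like the knife, leave any that is yellow; of the rest the larger one is meant.

How it is judged:
By the outcome, as a careful person would: the job done as asked, in the order asked, and still so for the second after the job is handed in, with the robot touching nothing.
It also fails if it takes over 45 s, if anything falls off the work surface, if the arm or the gripper's body presses on something with over 40 N, if the wrist force passes 120 N, or if a joint passes its speed limit or range.

## Working session

There is one attempt and no reset: what is moved stays moved. The work goes in short steps, Python scripts to look and compute and a shell command to move; the robot and the scene stay as the last step left them, time stands still between calls to the robot, and variables do not carry over. Pictures are saved under pics/ and viewed, at most 10 in all, crops included, and the job is handed in when it is done.

```bash
mkdir -p pics; ls
python3 - <<'E'
from bench import arm, eyes, job
import cv2,numpy as np
for c in("scene","top"):
    im=eyes.get_image(c); cv2.imwrite(f"pics/{c}0.png",im[:,:,::-1])
    p=eyes.camera_params(c); print(c,p)
    for n in("knife","rack_slot","guard_mouth"):
        try:print(n,[(np.round(np.array(d["at"])*[640,480]),round(d["confidence"],2)) for d in eyes.recognise(n,c)])
        except Exception as e:print(n,e)
print(arm.read_state())
E
```

```text
pics
scene {'fovy': 42.158098274422414, 'cx': 319.47466373213, 'cy': 239.0799913499873, 'R': array([[ 0.60111343,  0.79896558,  0.01779453],
       [ 0.50063185, -0.35911501, -0.78765739],
       [-0.62292086,  0.48237994, -0.61585647]]), 't': array([-0.23444657, -0.2341408 ,  1.62299462])}
knife [(array([342., 288.]), 0.86), (array([244., 203.]), 0.64)]
rack_slot [(array([294., 265.]), 0.78)]
guard_mouth [(array([411., 207.]), 0.78), (array([165., 329.]), 0.71)]
top {'fovy': 55.40741995916328, 'cx': 317.76432094186094, 'cy': 236.97022031748662, 'R': array([[ 0.02391939, -0.99957777,  0.01649693],
       [-0.98299777, -0.02652126, -0.18169206],
       [ 0.18205287, -0.01187048, -0.98321709]]), 't': array([-0.12934195,  0.56446635,  0.82293743])}
knife [(array([337., 194.]), 0.94), (array([343., 261.]), 0.7), (array([348., 350.]), 0.57)]
rack_slot [(array([345., 274.]), 0.8)]
guard_mouth [(array([175., 271.]), 0.86)]
{'t': 0.4, 'joint_positions': array([-1.19749159,  0.50763811, -0.23762755,  1.50032703,  0.12571169,
        1.14889042, -0.15482486]), 'dq': array([-0.00029535, -0.00236172,  0.00069126, -0.00219886,  0.00034324,
       -0.00021008, -0.00117987]), 'joint_torque': array([ 1.91995350e-03, -6.19706154e+01, -2.18140304e+00, -2.49637127e+01,
        1.37282207e-02,  4.78763788e-03,  6.87669569e-06]), 'position': array([0.16537978, 0.60264783, 0.23914617]), 'tcp_rot': array([-2.63674509e-05,  1.33505164e-01,  9.91048108e-01, -1.37582192e-04]), 'ft_force': array([-0.6901147 ,  0.11936593,  0.16365369]), 'wrist_torque': array([ 0.02998444, -0.00175705, -0.02251456]), 'finger_force': 0.0, 'opening': 0.9967074611583642}
```

View pics/scene0.png

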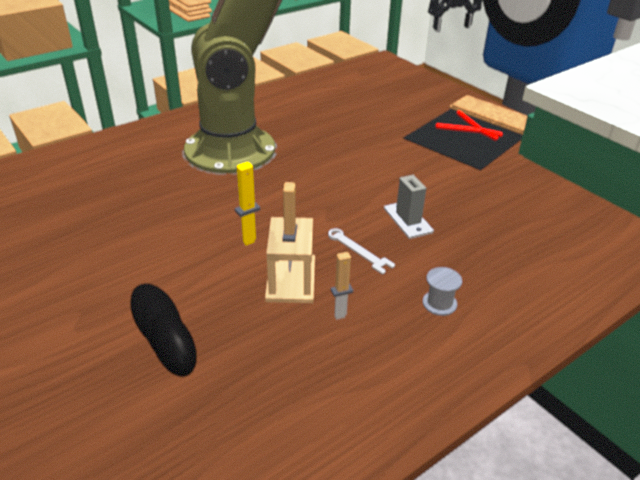

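View pics/top0.png

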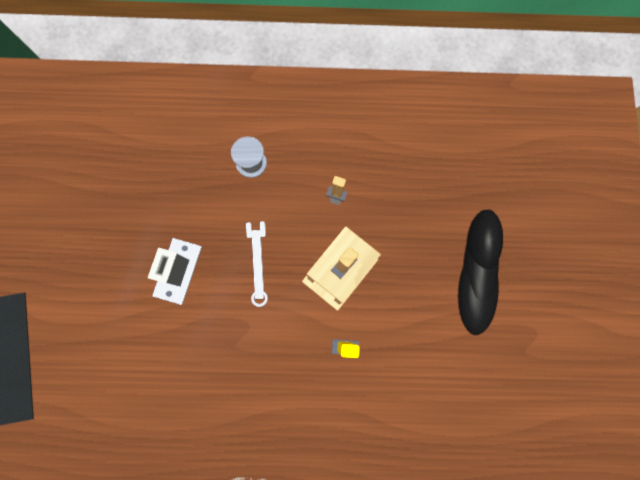

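Knife look-alikes:
- The yellow knife is at scene (245,205), top (349,350). It's excluded by colour.
- The small free-standing wooden knife is at scene (342,288), top (337,190).
- The wooden knife in the rack is at scene (290,205), top (343,261). It's the larger one, so I choose it.

I'll check that in a close crop.

Run:
```python
import cv2,numpy as np
s=cv2.imread("pics/scene0.png");t=cv2.imread("pics/top0.png")
f=lambda im,x,y,w,h:cv2.resize(im[y:y+h,x:x+w],(400,300),interpolation=cv2.INTER_CUBIC)
cv2.imwrite("pics/m.png",np.vstack([np.hstack([f(s,220,160,180,135),f(t,287,215,120,90)]),np.hstack([f(s,360,165,100,75),f(t,130,230,100,75)])]))
```

```text
(no output)
```

View pics/m.png

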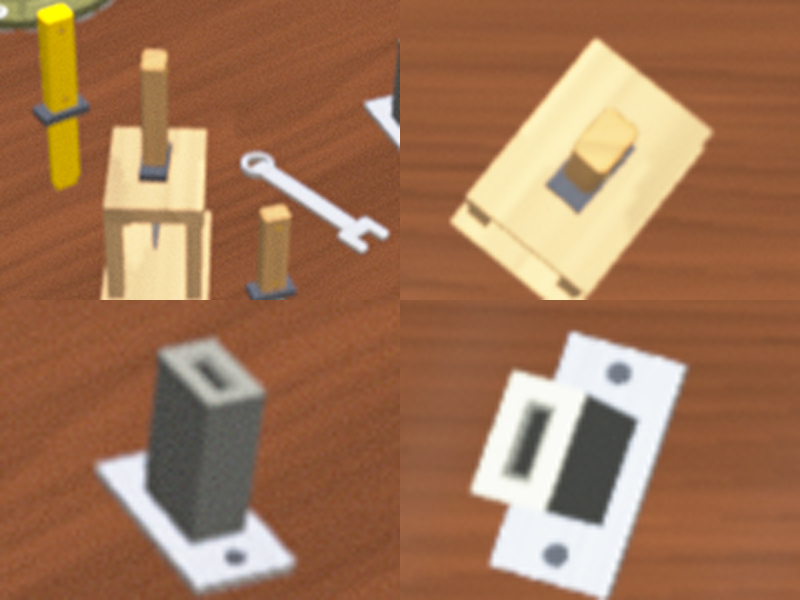

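The crop confirms it: the wooden knife in the rack, at top (347,257), is larger than the free-standing one at (339,190). The guard's mouth is at top (162,265), and its slot runs lengthwise. Next I fit the poses from the corners.

```bash
cat > h.py <<'E'
import numpy as np
from bench import arm,eyes
from scipy.optimize import least_squares
from scipy.spatial.transform import Rotation as Ro
def proj(c,X):
    p=eyes.camera_params(c);f=240/np.tan(np.radians(p["fovy"]/2))
    q=np.atleast_2d(X)@p["R"].T+p["t"];return q[:,:2]/q[:,2:]*f+[p["cx"],p["cy"]]
def rect(x,y,a,L,W,z):
    l=np.array([[1,1],[1,-1],[-1,-1],[-1,1]])*[L/2,W/2]
    c,s=np.cos(a),np.sin(a);return np.c_[l@np.array([[c,s],[-s,c]])+[x,y],np.full(4,z)]
def fit(L,W,z,obs,x0):
    # obs: {cam: list of px}, each matched to nearest model corner / or centre
    def r(v):
        e=[]
        for c,P in obs.items():
            m=proj(c,rect(*v,L,W,z))
            for p in P:
                d=m-p;e.append(d[np.argmin((d**2).sum(1))])
        return np.concatenate(e)
    best=min((least_squares(r,[x0[0],x0[1],a]) for a in np.arange(0,3.14,.2)),key=lambda s:s.cost)
    return best.x,np.sqrt(np.mean(best.fun**2))
def unproj(c,px,z):
    return least_squares(lambda v:(proj(c,[*v,z])[0]-px),[.5,0]).x
def cr(pts,s,ox,oy,du=0,dv=0): return (np.array(pts,float)-[du,dv]+.5)/s-.5+[ox,oy]
E
python3 - <<'E'
from h import *
g={"scene":cr([(159,349),(213,338),(265,388),(209,407)],4,360,165,0,300),"top":cr([(512,370),(587,392),(549,513),(470,492)],4,130,230,400,300)}
k={"scene":cr([(145,50),(167,51),(166,70),(141,67)],400/180,220,160),"top":cr([(607,105),(638,125),(605,165),(575,145)],400/120,287,215,400)}
b={"scene":cr([(112,128),(207,128),(202,213),(106,209)],400/180,220,160),"top":cr([(596,38),(713,131),(468,197)],400/120,287,215,400)}
for n,o,L,W,z in(("guard",g,.056,.034,.1),("handle",k,.028,.02,.218),("board",b,.11,.08,.11)):
    x0=unproj("top",o["top"].mean(0),z)
    for oo in(o,{"top":o["top"]},{"scene":o["scene"]}):
        v,e=fit(L,W,z,oo,x0);print(n,list(oo),v[:2].round(4),np.degrees(v[2])%180,e)
q=arm.read_state()["tcp_rot"];print(Ro.from_quat(np.r_[q[1:],q[0]]).as_matrix().round(3))
for n,px in(("small",(339,183)),("yellow",(349,351))): print(n,unproj("top",px,.18))
E
```

```text
guard ['scene', 'top'] [0.5006 0.1621] 166.25867694761519 0.49703591978926304
guard ['top'] [0.5007 0.1617] 166.4516176323983 0.42165184479022755
guard ['scene'] [0.4996 0.1636] 165.83998447387424 0.4058195535599918
handle ['scene', 'top'] [ 0.5099 -0.1611] 142.51603850669756 0.9404132213284397Traceback (most recent call last):
  File "<stdin>", line 8, in <module>
  File "h.py", line 20, in fit
    best=min((least_squares(r,[x0[0],x0[1],a]) for a in np.arange(0,3.14,.2)),key=lambda s:s.cost)
  File "h.py", line 20, in <genexpr>
    best=min((least_squares(r,[x0[0],x0[1],a]) for a in np.arange(0,3.14,.2)),key=lambda s:s.cost)
              ~~~~~~~~~~~~~^^^^^^^^^^^^^^^^^^^
    return func(*args, **kwargs)
    result = trf(vector_fun.fun, vector_fun.jac, x0, f0, J0, lb, ub, ftol, xtol,
                 gtol, max_nfev, x_scale, loss_function, tr_solver,
                 tr_options.copy(), verbose, callback=callback_wrapped)
    return trf_no_bounds(
        fun, jac, x0, f0, J0, ftol, xtol, gtol, max_nfev, x_scale,
        loss_function, tr_solver, tr_options, verbose, callback=callback)
    f_new = fun(x_new)
    self._update_fun()
    ~~~~~~~~~~~~~~~~^^
    self.f = self.fun_wrapped(xp_copy(self.x))
             ~~~~~~~~~~~~~~~~^^^^^^^^^^^^^^^^^
    return np.atleast_1d(self.fun(x))
                         ~~~~~~~~^^^
    return self.f(x, *self.args, **self.kwargs)
           ~~~~~~^^^^^^^^^^^^^^^^^^^^^^^^^^^^^^
  File "h.py", line 16, in r
    m=proj(c,rect(*v,L,W,z))
  File "h.py", line 6, in proj
    p=eyes.camera_params(c);f=240/np.tan(np.radians(p["fovy"]/2))
ValueError: time passes only in moves, steps and waits
```

```bash
python3 - <<'E'
s=open("h.py").read()
s=s.replace("def proj","import functools\ncp=functools.cache(eyes.camera_params)\ndef proj",1).replace("p=eyes.camera_params(c);","p=cp(c);")
open("h.py","w").write(s)
E
python3 - <<'E'
from h import *
k={"scene":cr([(145,50),(167,51),(166,70),(141,67)],400/180,220,160),"top":cr([(607,105),(638,125),(605,165),(575,145)],400/120,287,215,400)}
b={"scene":cr([(112,128),(207,128),(202,213),(106,209)],400/180,220,160),"top":cr([(596,38),(713,131),(468,197)],400/120,287,215,400)}
for n,o,L,W,z in(("handle",k,.028,.02,.218),("board",b,.11,.08,.11)):
    x0=unproj("top",o["top"].mean(0),z)
    for oo in(o,{"top":o["top"]},{"scene":o["scene"]}):
        v,e=fit(L,W,z,oo,x0);print(n,list(oo),v[:2].round(4),np.degrees(v[2])%180,e)
s=arm.read_state();q=s["tcp_rot"];print(s["t"],Ro.from_quat(np.r_[q[1:],q[0]]).as_matrix().round(3))
for n,px in(("small",(339,183)),("yellow",(349,351))): print(n,unproj("top",px,.18))
E
```

```text
handle ['scene', 'top'] [ 0.5099 -0.1611] 142.51603850669756 0.9404132213284397
handle ['top'] [ 0.5099 -0.161 ] 143.97926352335327 1.199374349671637
handle ['scene'] [ 0.5103 -0.1615] 140.29708031487905 0.4735439329195618
board ['scene', 'top'] [ 0.5105 -0.1616] 142.61316275935087 0.5848983650095704
board ['top'] [ 0.5101 -0.1619] 142.6042764646506 0.11634892605585151
board ['scene'] [ 0.5111 -0.1615] 142.69166259161562 0.7178183479660076
0.4 [[-0.964  0.265 -0.   ]
 [ 0.265  0.964 -0.   ]
 [ 0.    -0.    -1.   ]]
small [ 0.63664337 -0.14668434]
yellow [ 0.36417962 -0.16654294]
```

```bash
python3 -m inch '[[[-20,-12,-15],[0,0,2],60],[[-65,-37,-30],[0,0,6],60],[[-110,-62,-41],[0,0,10],60],[[-155,-87,-41],[0,0,14],60],[[-200,-112,-41],[0,0,18],60],[[-245,-137,-41],[0,0,22],60],[[-290,-162,-41],[0,0,22],60],[[-330,-186,-41],[0,0,22],60]]' 30
cat > d.py <<'E'
import sys;from h import *
# d.py x y z yaw(deg of tool x): shift in tool axes mm, turn about tool z deg
x,y,z,a=map(float,sys.argv[1:])
s=arm.read_state();q=s["tcp_rot"];R=Ro.from_quat(np.r_[q[1:],q[0]]).as_matrix()
print("t",s["t"],"pos",s["position"].round(4),"F",s["ft_force"].round(1),"open",s["opening"],"R",R.round(3).tolist())
print("shift",(R.T@(np.array([x,y,z])-s["position"])*1e3).round(1),"turn",(np.degrees(np.arctan2(R[1,0],R[0,0]))-a+180)%360-180)
E
python3 d.py .5103 -.1612 .28 142.6
```

```text
t: 1.2
position: [0.43, 0.3398, 0.2813]
tcp_rot: [0.0, 0.321, 0.947, 0.0]
ft_force: [-0.1, 0.2, 0.5]
opening: 0.699
finger_force: 0.0
t 1.2 pos [0.43   0.3398 0.2813] F [-0.1  0.2  0.5] open 0.6989309038604251 R [[-0.794, 0.608, 0.001], [0.608, 0.794, 0.001], [-0.001, 0.001, -1.0]]
shift [-368.3 -349.     1.1] turn -0.04206081721011401
```

```bash
python3 -m inch '[[[-34,-32,0],[0,0,0],60],[[-68,-64,0],[0,0,0],60],[[-102,-96,0],[0,0,0],60],[[-136,-128,0],[0,0,0],60],[[-170,-160,0],[0,0,0],60],[[-204,-192,0],[0,0,0],60],[[-238,-224,0],[0,0,0],60],[[-270,-256,0],[0,0,0],60]]'; python3 d.py .5103 -.1612 .28 142.6
```

```text
t: 2.0
position: [0.4875, -0.028, 0.2812]
tcp_rot: [0.001, 0.321, 0.947, 0.0]
ft_force: [0.8, 0.1, 0.0]
opening: 0.703
finger_force: 0.0
t 2.0 pos [ 0.4875 -0.028   0.2812] F [0.8 0.1 0. ] open 0.7034263382212345 R [[-0.794, 0.608, 0.001], [0.608, 0.794, -0.0], [-0.001, 0.001, -1.0]]
shift [-99.1 -91.9   1.3] turn -0.04896860316259222
```

```bash
python3 -m inch '[[[-30,-27,0],[0,0,0],60],[[-58,-53,0],[0,0,0],60],[[-80,-73,0],[0,0,0],60],[[-93,-85,0],[0,0,0],60],[[-95,-88,0],[0,0,0],60],[[-95,-88,0],[0,0,0],60],[[-95,-88,0],[0,0,0],60]]'; python3 d.py .5103 -.1612 .168 142.6
```

```text
t: 2.7
position: [0.5097, -0.1514, 0.2805]
tcp_rot: [-0.0, 0.32, 0.948, 0.0]
ft_force: [0.1, 0.4, 0.1]
opening: 0.703
finger_force: 0.0
t 2.7 pos [ 0.5097 -0.1514  0.2805] F [0.1 0.4 0.1] open 0.7032882558757116 R [[-0.796, 0.606, 0.0], [0.606, 0.796, 0.001], [0.0, 0.001, -1.0]]
shift [ -6.5  -7.5 112.5] turn 0.11748226434016829
```

```bash
python3 -m inch '[[[-6,-8,0],[0,0,0],60],[[-6,-8,5],[0,0,0],60],[[-6,-8,25],[0,0,0],60],[[-6,-8,50],[0,0,0],60],[[-6,-8,75],[0,0,0],60],[[-6,-8,98],[0,0,0],60],[[-6,-8,112],[0,0,0],60],[[-6,-8,112],[0,0,0],60]]'
python3 - <<'E'
from h import *;import cv2
f=lambda im,x,y:cv2.resize(im[y:y+90,x:x+120,::-1],(400,300),interpolation=cv2.INTER_CUBIC)
cv2.imwrite("pics/g.png",np.hstack([f(eyes.get_image("scene"),235,160),f(eyes.get_image("top"),287,215)]))
E
python3 d.py .5103 -.1612 .168 142.6
```

```text
t: 3.5
position: [0.5085, -0.1619, 0.1662]
tcp_rot: [-0.002, 0.32, 0.947, -0.0]
ft_force: [0.6, 0.4, 0.2]
opening: 0.703
finger_force: 0.0
t 3.6 pos [ 0.5099 -0.1625  0.1684] F [ 0.6 -0.3  0.1] open 0.7044021669405951 R [[-0.795, 0.606, -0.0], [0.606, 0.795, 0.0], [0.0, -0.0, -1.0]]
shift [0.4 1.3 0.4] turn 0.0661316778112564
```

View pics/g.png

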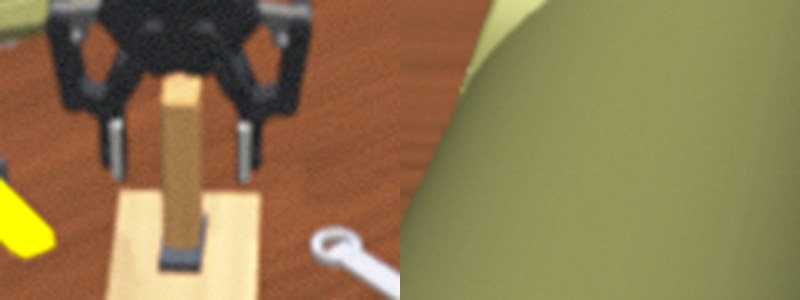

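The fingers straddle the handle, centred on it (left crop, about (180,140)). Closing now.

```bash
python3 -m inch '[[[0,1,0],[0,0,0],45],[[0,1,0],[0,0,0],30],[[0,1,0],[0,0,0],24],[[0,1,0],[0,0,0],15],[[0,1,0],[0,0,0],10],[[0,1,0],[0,0,0],10],[[0,1,0],[0,0,0],10]]' 50
```

```text
t: 4.3
position: [0.5106, -0.162, 0.1688]
tcp_rot: [0.0, 0.32, 0.947, -0.0]
ft_force: [-1.0, -0.4, 6.2]
opening: 0.229
finger_force: 51.5
```

```bash
python3 -m inch '[[[0,1,-2],[0,0,0],10],[[0,1,-8],[0,0,0],10],[[0,1,-20],[0,0,0],10],[[0,1,-40],[0,0,0],10],[[0,1,-62],[0,0,0],10],[[0,1,-84],[0,0,0],10],[[0,1,-104],[0,0,0],10],[[0,1,-116],[0,0,0],10]]'; python3 d.py .5006 .1621 .285 166.3
```

```text
t: 5.1
position: [0.5114, -0.1613, 0.2866]
tcp_rot: [0.001, 0.32, 0.947, 0.0]
ft_force: [-0.1, -0.4, -2.4]
opening: 0.23
finger_force: 50.6
t 5.1 pos [ 0.5114 -0.1613  0.2866] F [-0.1 -0.4 -2.4] open 0.2296032966895613 R [[-0.795, 0.607, 0.002], [0.607, 0.795, -0.001], [-0.002, 0.001, -1.0]]
shift [204.8 250.5   1.4] turn -23.653571452170496
```

```bash
python3 -m inch '[[[8,10,0],[0,0,-1],10],[[28,34,0],[0,0,-4],10],[[54,66,0],[0,0,-8],10],[[80,98,0],[0,0,-12],10],[[106,130,0],[0,0,-16],10],[[132,162,0],[0,0,-20],10],[[158,194,0],[0,0,-23],10],[[180,220,0],[0,0,-23.7],10]]'; python3 d.py .5006 .1621 .285 166.3
```

```text
t: 5.9
position: [0.4999, 0.1265, 0.2833]
tcp_rot: [-0.001, 0.116, 0.993, 0.0]
ft_force: [-0.5, -0.3, -2.2]
opening: 0.228
finger_force: 50.7
t 5.9 pos [0.4999 0.1265 0.2833] F [-0.5 -0.3 -2.2] open 0.22812145239457557 R [[-0.973, 0.231, -0.002], [0.231, 0.973, 0.001], [0.002, 0.0, -1.0]]
shift [ 7.5 34.8 -1.7] turn 0.35339364469197676
```

```bash
python3 -m inch '[[[3,16,0],[0,0,0],10],[[6,28,0],[0,0,0],10],[[6,33,0],[0,0,0],10],[[6,33,0],[0,0,0],10],[[6,33,0],[0,0,0],10],[[6,33,0],[0,0,0],10]]'; python3 d.py .5006 .1621 .285 166.3
python3 - <<'E'
from h import *;import cv2
f=lambda im,x,y:cv2.resize(im[y:y+120,x:x+120,::-1],(600,600),interpolation=cv2.INTER_CUBIC)
cv2.imwrite("pics/p.png",f(eyes.get_image("scene"),350,120))
E
```

```text
t: 6.5
position: [0.5034, 0.1552, 0.2842]
tcp_rot: [-0.0, 0.12, 0.993, -0.0]
ft_force: [0.4, 0.3, -1.5]
opening: 0.231
finger_force: 50.6
t 6.5 pos [0.5034 0.1552 0.2842] F [ 0.4  0.3 -1.5] open 0.23074632770513331 R [[-0.971, 0.238, -0.0], [0.238, 0.971, -0.001], [-0.0, -0.001, -1.0]]
shift [ 4.4  6.  -0.8] turn -0.05453996757884738
```

View pics/p.png

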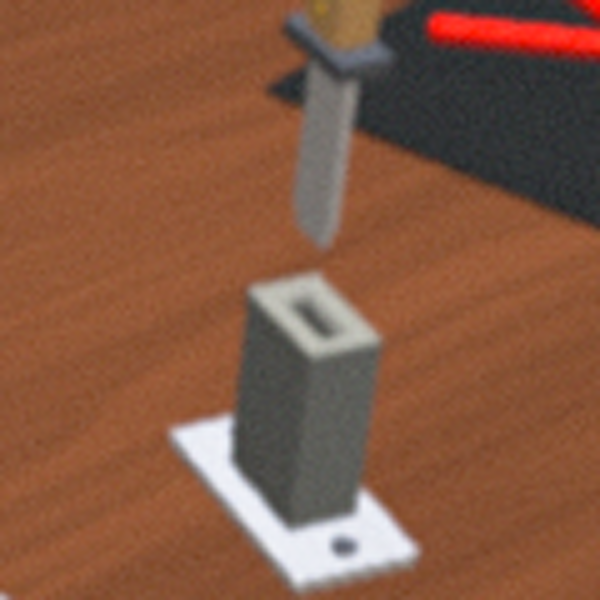

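Run:
```python
from h import *
s=arm.read_state();x,y,z=s["position"];z0=z-.1688+.110
print(x,y,z0)
inv=lambda P:((P+.5-[350,120])*5-.5).round(0).tolist()
a=np.radians(166.2)
print("tip",inv(proj("scene",rect(x,y,a,.022,.0034,z0-.084))))
print("collar bot",inv(proj("scene",rect(x,y,a,.046,.024,z0))))
print("guard",inv(proj("scene",rect(.5006,.1621,a,.056,.034,.1))))
```

```text
0.5034755748507062 0.15534829114315385 0.22551409277581053
tip [[300.0, 227.0], [307.0, 225.0], [334.0, 251.0], [327.0, 253.0]]
collar bot [[286.0, 38.0], [337.0, 28.0], [396.0, 79.0], [343.0, 90.0]]
guard [[246.0, 290.0], [315.0, 274.0], [381.0, 340.0], [311.0, 357.0]]
```

```bash
cat > ov.py <<'E'
import sys;from h import *;import cv2
s=arm.read_state();x,y,z=s["position"];z0=z-.1688+.110;q=s["tcp_rot"];R=Ro.from_quat(np.r_[q[1:],q[0]]).as_matrix();a=np.arctan2(R[1,0],R[0,0])
ox,oy,w,S=395,112,66,9
im=eyes.get_image("scene")[oy:oy+w,ox:ox+w,::-1]
A=cv2.resize(im,None,fx=S,fy=S,interpolation=cv2.INTER_CUBIC);B=A.copy()
for L,W,h in((.046,.024,z0),(.046,.024,z0+.008),(.022,.0034,z0-.084),(.028,.005,z0-.076)):
    P=((proj("scene",rect(x,y,a,L,W,h))+.5-[ox,oy])*S-.5).astype(int);cv2.polylines(B,[P],True,(0,255,0),1)
P=((proj("scene",rect(.5006,.1621,np.radians(166.3),.056,.034,.1))+.5-[ox,oy])*S-.5).astype(int);cv2.polylines(B,[P],True,(255,0,255),1)
cv2.imwrite(sys.argv[1],B)
E
python3 ov.py pics/o1.png
```

```text
(no output)
```

View pics/o1.png

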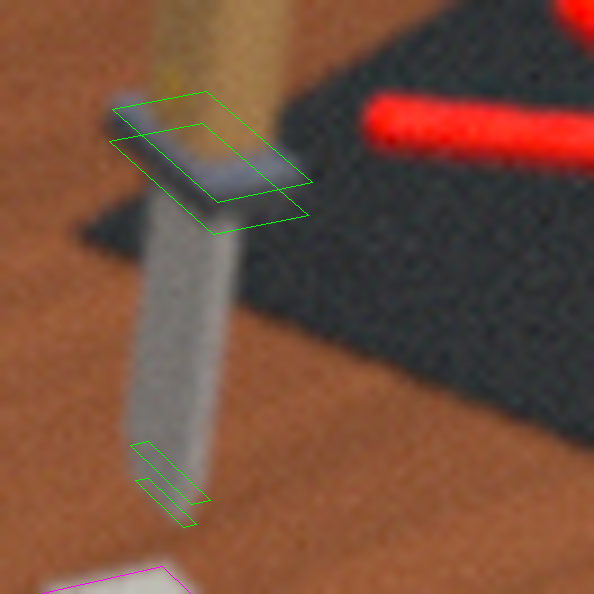

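Run:
```python
from h import *
s=arm.read_state();x,y,z=s["position"];z0=z-.1688+.110;a0=np.radians(166.2)
loc=np.array([[23,12,8],[-23,12,8],[-23,-12,8],[23,-12,8],[23,12,0],[-23,12,0],[-23,-12,0],[23,-12,0],[11,0,-84],[-11,0,-84]])/1e3
M0=loc@Ro.from_euler("z",a0).as_matrix().T+[x,y,z0]
P0=(proj("scene",M0)+.5-[395,112])*9-.5
obs=np.array([(110,100),(210,185),(306,158),(107,127),(212,215),(309,182),(138,482),(184,517)],float)
pred=np.array([(113,110),(217,202),(312,182),(110,142),(214,234),(308,215),(139,480),(190,525)],float)
ix=[np.argmin(((P0-p)**2).sum(1)) for p in pred];print(ix)
def f(v):
    M=loc[ix]@(Ro.from_euler("z",a0+v[3])*Ro.from_euler("yx",v[4:6])).as_matrix().T+[x+v[0],y+v[1],z0+v[2]]
    return np.r_[(((proj("scene",M)+.5-[395,112])*9-.5-obs)/4).ravel(),v[:2]/.0015,v[2]/.003,v[3:]/.06]
r=least_squares(f,np.zeros(6),x_scale=[.001]*3+[.02]*3);v=r.x
print("mm",v[:3]*1e3,"deg yaw,ty,tx",np.degrees(v[3:]),(r.fun[:16]*4).round(1))
t=(Ro.from_euler("z",a0+v[3])*Ro.from_euler("yx",v[4:6])).apply([0,0,-.084])+[x+v[0],y+v[1],z0+v[2]];print("tip",t,"off TCP",t-[x,y,z])
```

```text
[np.int64(0), np.int64(1), np.int64(2), np.int64(4), np.int64(5), np.int64(6), np.int64(8), np.int64(9)]
mm [-1.43895576 -0.69036133  3.53378006] deg yaw,ty,tx [0.30672891 3.12095506 1.55578548] [-2.2 -3.8  4.6 -7.2  3.2  3.2 -2.8  2.4 -1.5 -3.4 -4.2 12.8  1.1 -4.6
  4.   2.4]
tip [0.50593359 0.15161422 0.14522147] off TCP [ 0.00247676 -0.00397183 -0.13911071]
```

The overlay shows the collar a little above and left of the prediction, at crop (210,185) against (217,202). The knife is therefore tilted about 3° about the grip axis, so I'll correct for it and check again.

```bash
python3 -m inch '[[[0,0,0],[0,1.2,0],10],[[2,3,0],[0,2.5,0],10],[[2,5,0],[0,2.5,0],10],[[2,5,0],[0,2.5,0],10],[[2,5,0],[0,2.5,0],10]]'; python3 ov.py pics/o2.png
```

```text
t: 7.1
position: [0.5026, 0.1619, 0.2842]
tcp_rot: [-0.022, 0.119, 0.993, 0.003]
ft_force: [-0.3, -0.8, -2.2]
opening: 0.226
finger_force: 50.6
```

View pics/o2.png

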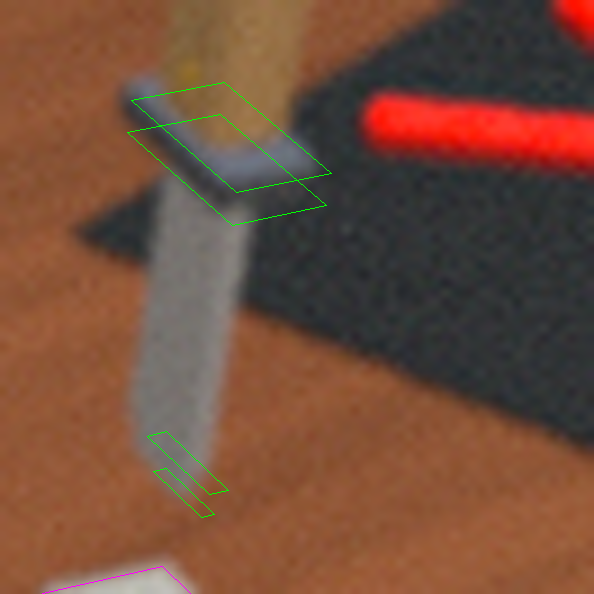

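Run:
```python
from h import *
s=arm.read_state();q=s["tcp_rot"];R=Ro.from_quat(np.r_[q[1:],q[0]]).as_matrix()
z0=s["position"][2]-.1688+.11;print(s["position"],R.round(3).tolist())
for dz in(0,.002,.003):
  for n,px,h in(("tip",(171,486),-.084),("collar top c",(227,122),.008)):
    p=unproj("scene",(np.array(px)+.5)/9-.5+[395,112],z0+h+dz)
    d=np.r_[.4996,.1636]-p;print(n,dz,p.round(4),"to guard mm, tool xy:",(R[:2,:2].T@d*1e3).round(1))
m=eyes.get_image("top");
for d in eyes.cut_out("knife","top"):print(d["confidence"],np.array(d["at"])*[640,480],d["pixels"].sum())
```

```text
[0.50249315 0.16190043 0.28422389] [[-0.971, 0.236, -0.042], [0.235, 0.972, 0.01], [0.044, -0.0, -0.999]]
tip 0 [0.4987 0.1615] to guard mm, tool xy: [-0.4  2.2]
collar top c 0 [0.4972 0.1661] to guard mm, tool xy: [-2.9 -1.9]
tip 0.002 [0.501  0.1591] to guard mm, tool xy: [2.4 4.1]
collar top c 0.002 [0.4998 0.1632] to guard mm, tool xy: [0.3 0.3]
tip 0.003 [0.5021 0.1578] to guard mm, tool xy: [3.8 5. ]
collar top c 0.003 [0.5012 0.1618] to guard mm, tool xy: [1.9 1.4]
0.73 [318.528 237.312] 885
0.73 [338.304 403.68 ] 1641
0.56 [138.688 261.6  ] 600
```

Run:
```python
from h import *;import cv2
im=eyes.get_image("top")[:,:,::-1].copy();cv2.imwrite("pics/t2raw.png",im)
a=cv2.resize(im[215:305,90:210],(600,450),interpolation=cv2.INTER_CUBIC)
b=cv2.resize(im,(200,150),interpolation=cv2.INTER_AREA)
c=np.zeros((450,200,3),np.uint8);c[:150]=b;c[150:450]=cv2.resize(im[120:420,250:450],(200,300))
cv2.imwrite("pics/t2.png",np.hstack([a,c]))
```

```text
(no output)
```

View pics/t2.png

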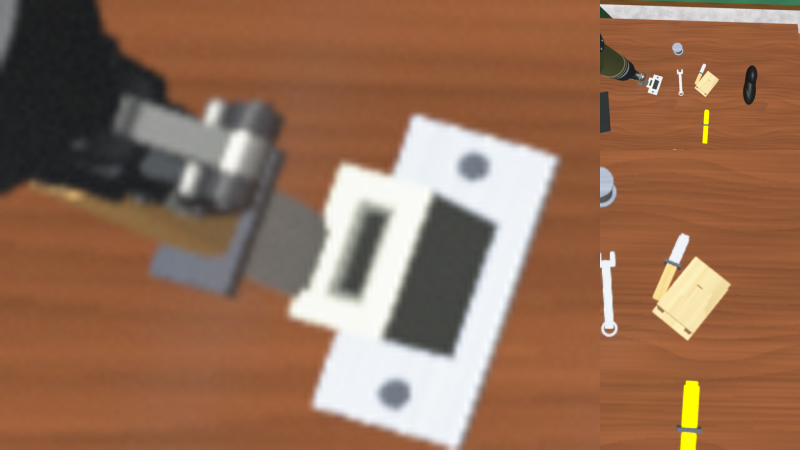

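The top view shows the blade still to the left of the guard by parallax, with the collar edge from crop (284,150) to (235,296). The two look-alike knives were balanced upright and have since toppled over, lying clear beside the rack. I'll fit the held knife using both views.

Run:
```python
from h import *
s=arm.read_state();x,y,z=s["position"];z0=z-.1688+.110;q=s["tcp_rot"];Rm=Ro.from_quat(np.r_[q[1:],q[0]]).as_matrix();a0=np.arctan2(Rm[1,0],Rm[0,0])
L=lambda l:np.array(l)/1e3
loc=L([[23,12,8],[-23,12,8],[-23,-12,8],[23,12,0],[-23,12,0],[-23,-12,0],[11,0,-84],[-11,0,-84]])
ob=np.array([(127,87),(232,175),(325,150),(127,113),(232,205),(325,175),(146,468),(193,502)],float)
T=lambda v,l:l@(Ro.from_euler("z",a0+v[3])*Ro.from_euler("yx",v[4:6])).as_matrix().T+[x+v[0],y+v[1],z0+v[2]]
sc=lambda P:(P+.5-[395,112])*9-.5
tp=lambda P:(P+.5-[90,215])*5-.5
allc=L([[i,j,k] for i in(23,-23) for j in(12,-12) for k in(0,8)])
print("pred top collar",tp(proj("top",T(np.zeros(6),allc))).round().tolist())
print("pred tip",tp(proj("top",T(np.zeros(6),loc[6:]))).round().tolist())
# match top obs: bench-side collar corners
P=tp(proj("top",T(np.zeros(6),allc)));tob=np.array([(284,150),(235,296)],float)
gt,_=fit(.056,.034,.1,{"top":cr([(342,163),(434,195),(386,340),(289,316)],5,90,215)},(.5,.16))
gs=np.array([.4996,.1636]);print("guard top-only",gt)
# put each camera in the frame of its own guard fit: subtract per-camera xy bias relative to mean
gm=(gt[:2]+gs)/2;bt=np.r_[gt[:2]-gm,0];bs=np.r_[gs-gm,0]
tl=L([[23,-12,0],[-23,-12,0]]);tl2=L([[23,12,0],[-23,12,0]])
for t_ in(tl,tl2):
  t=t_ if abs(np.linalg.norm(tp(proj("top",T(np.zeros(6),t_)))[0]-tob,axis=1)).argmin()==0 else t_[::-1]
  def f(v):
    return np.r_[((sc(proj("scene",T(v,loc)+bs))-ob)/5).ravel(),((tp(proj("top",T(v,t)+bt))-tob)/3).ravel(),v[:2]/.003,v[2]/.003,v[3:]/.04]
  r=least_squares(f,np.zeros(6),x_scale=[.001]*3+[.02]*3);v=r.x
  print("cost",r.cost,"mm",(v[:3]*1e3).round(1),"deg",np.degrees(v[3:]).round(1))
  for n,pz in(("tip",-.084),("orig",0)):
    p=T(v,np.array([[0,0,pz]]))[0];print(n,p.round(4),"to guard toolxy",(Rm[:2,:2].T@(gm-p[:2])*1e3).round(1))
```

```text
pred top collar [[243.0, 279.0], [233.0, 276.0], [166.0, 258.0], [156.0, 255.0], [292.0, 133.0], [283.0, 129.0], [217.0, 113.0], [207.0, 108.0]]
pred tip [[312.0, 263.0], [333.0, 200.0]]
guard top-only [0.50025312 0.16135754 2.89483268]
cost 389.06578443166563 mm [ -1.8 -10.1   4.2] deg [7.3 1.9 0.1]
tip [0.5034 0.1512 0.1458] to guard toolxy [ 6.1 10.1]
orig [0.5007 0.1517 0.2298] to guard toolxy [ 3.3 10.3]
cost 9.964179030956645 mm [-5.3  2.8  0.6] deg [0.3 1.8 2.3]
tip [0.4989 0.1607 0.1423] to guard toolxy [-0.5  1.9]
orig [0.4972 0.1646 0.2261] to guard toolxy [-3.2 -1.4]
```

```bash
python3 -m inch '[[[-1,0,0],[0,0.6,0],10],[[-3,0.5,2],[0,1.2,0],10],[[-4,0.5,8],[0,1.2,0],10],[[-4.5,0.5,16],[0,1.2,0],10],[[-5,0.5,24],[0,1.2,0],10],[[-5,0.5,30],[0,1.2,0],10],[[-5,0.5,30],[0,1.2,0],10]]'
python3 - <<'E'
from h import *;import cv2
f=lambda im,x,y:cv2.resize(im[y:y+80,x:x+66,::-1],(396,480),interpolation=cv2.INTER_CUBIC)
cv2.imwrite("pics/p3.png",np.hstack([f(eyes.get_image("scene"),380,130),f(eyes.get_image("top"),125,225)]))
s=arm.read_state();print(s["position"],s["ft_force"])
E
```

```text
t: 8.0
position: [0.5056, 0.1613, 0.2529]
tcp_rot: [-0.033, 0.119, 0.992, 0.003]
ft_force: [0.1, 0.3, -2.2]
opening: 0.228
finger_force: 50.6
[0.50620192 0.16147625 0.25399748] [ 0.51953569 -0.68115862 -1.55622547]
```

View pics/p3.png

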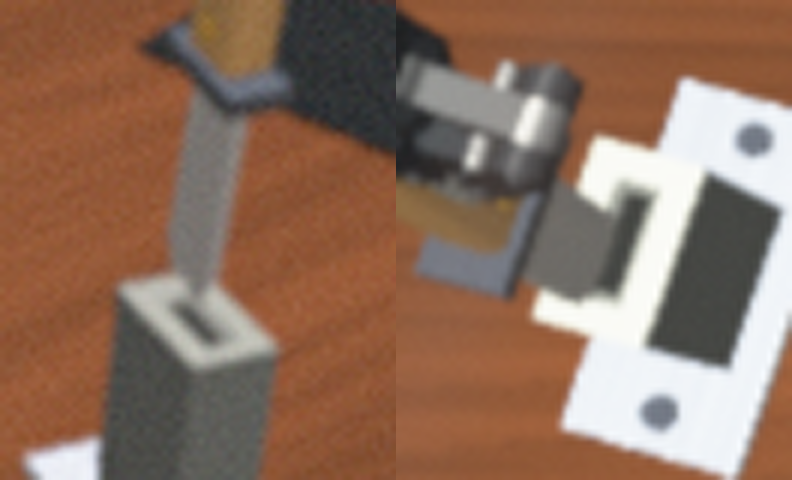

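Run:
```python
from h import *
s=arm.read_state();q=s["tcp_rot"];Rm=Ro.from_quat(np.r_[q[1:],q[0]]).as_matrix()
S=lambda p:(np.array(p)+.5)/6-.5+[380,130]
T=lambda p:(np.array(p)-[396,0]+.5)/6-.5+[125,225]
tri=lambda a,b:least_squares(lambda v:np.r_[proj("scene",v)[0]-S(a),proj("top",v)[0]-T(b)],[.5,.16,.1])
c=S(0)*0
gs=np.mean([(118,290),(187,275),(277,348),(205,366)],0);gt=np.mean([(600,136),(706,174),(648,345),(533,318)],0)
o=[]
for n,a,b in(("tip",(191,284),(598,257)),("mouth",gs,gt)):
    r=tri(a,b);o.append(r.x);print(n,r.x.round(4),r.fun.round(2))
print("tool move mm",(Rm.T@(o[1]-o[0])*1e3).round(1),"world",((o[1]-o[0])*1e3).round(1))
print("tip at world xy of mouth, z .112 in crops:",(proj("scene",[*o[1][:2],o[0][2]])[0]-[380,130])*6,(proj("top",[*o[1][:2],o[0][2]])[0]-[125,225])*6+[396,0])
# vertical check: what the knife's origin/collar should look like if upright above this tip
for k in([0,0,.084],):
    print((proj("scene",o[0]+k)[0]-[380,130])*6,(proj("top",o[0]+k)[0]-[125,225])*6+[396,0])
print(Rm.round(3).tolist())
```

```text
tip [0.4948 0.1642 0.1106] [ 0.18 -0.05  0.12  0.1 ]
mouth [0.5007 0.1619 0.0992] [-0.24  0.06 -0.16 -0.13]
tool move mm [-7.  -0.9 10.9] world [  5.9  -2.3 -11.3]
tip at world xy of mouth, z .112 in crops: [196.31272841 290.57764987] [605.96114773 235.26317388]
[216.39306097  72.06675506] [491.73600689 217.95068788]
[[-0.97, 0.236, -0.063], [0.235, 0.972, 0.015], [0.065, -0.0, -0.998]]
```

Top crop: the blade tip is near (598,257) and the slot centre near (625,240). Scene crop: the tip is near (191,284). Both views agree that the tip must move about 6 mm along −tool x and about 1 mm along −y.

```bash
python3 -m inch '[[[-3,-0.4,-0.4],[0,0,0],10],[[-6.3,-0.8,-0.4],[0,0,0],10],[[-6.3,-0.8,-0.4],[0,0,0],10],[[-6.6,-0.8,4],[0,0,0],10],[[-6.8,-0.8,8],[0,0,0],10],[[-7.1,-0.8,12],[0,0,0],10],[[-7.3,-0.8,15],[0,0,0],10],[[-7.3,-0.8,15],[0,0,0],10]]'; python3 d.py .5119 .1591 .238 166.3
```

```text
t: 8.9
position: [0.5119, 0.1591, 0.2381]
tcp_rot: [-0.033, 0.119, 0.992, 0.004]
ft_force: [-1.1, -1.4, -1.1]
opening: 0.225
finger_force: 50.6
t 8.9 pos [0.5119 0.1591 0.2381] F [-1.1 -1.4 -1.1] open 0.22544269733396782 R [[-0.97, 0.236, -0.064], [0.235, 0.972, 0.015], [0.065, -0.001, -0.998]]
shift [-0.  -0.   0.1] turn 0.05719364707115915
```

```bash
python3 -m inch '[[[-0.2,0,3],[0,0,0],10],[[-0.4,0,6],[0,0,0],10],[[-0.6,0,9],[0,0,0],10],[[-0.8,0,12],[0,0,0],10],[[-0.8,0,12],[0,0,0],10]]'
```

```text
t: 9.4
position: [0.512, 0.1591, 0.2261]
tcp_rot: [-0.032, 0.119, 0.992, 0.004]
ft_force: [-0.8, -0.2, -1.9]
opening: 0.229
finger_force: 50.6
```

```bash
python3 -m inch '[[[-0.2,0,4],[0,0,0],10],[[-0.5,0,8],[0,0,0],10],[[-0.8,0,12],[0,0,0],10],[[-1,0,16],[0,0,0],10],[[-1.3,0,20],[0,0,0],10],[[-1.3,0,20],[0,0,0],10]]'
```

```text
t: 10.0
position: [0.5119, 0.159, 0.2059]
tcp_rot: [-0.033, 0.119, 0.992, 0.004]
ft_force: [-0.0, 0.3, -1.2]
opening: 0.23
finger_force: 50.6
```

```bash
python3 -m inch '[[[-0.2,0,4],[0,0,0],10],[[-0.5,0,8],[0,0,0],10],[[-0.8,0,12],[0,0,0],10],[[-1,0,16],[0,0,0],10],[[-1.3,0,20],[0,0,0],10],[[-1.6,0,25],[0,0,0],10],[[-1.6,0,25],[0,0,0],10]]'
```

```text
t: 10.7
position: [0.5114, 0.1596, 0.1808]
tcp_rot: [-0.033, 0.118, 0.992, 0.004]
ft_force: [-4.0, 1.4, -3.8]
opening: 0.23
finger_force: 50.4
```

```bash
python3 -m inch '[[[0.7,0.2,0],[0,0,0],10],[[0.7,0.2,3],[0,0,0],10],[[0.5,0.2,6],[0,0,0],10],[[0.3,0.2,9],[0,0,0],10],[[0.2,0.2,12],[0,0,0],10],[[0.2,0.2,12],[0,0,0],10]]'
```

```text
t: 11.3
position: [0.5111, 0.1607, 0.1717]
tcp_rot: [-0.032, 0.118, 0.992, 0.005]
ft_force: [-9.9, 2.3, 16.7]
opening: 0.229
finger_force: 53.0
```

```bash
python3 - <<'E'
from h import *
s=arm.read_state();q=s["tcp_rot"];R=Ro.from_quat(np.r_[q[1:],q[0]]).as_matrix()
print("F tool",(R.T@s["ft_force"]).round(1),"M tool",(R.T@s["wrist_torque"]).round(2),"M world",s["wrist_torque"].round(2))
E
python3 -m inch '[[[0,0,-2],[0,0,0],10],[[0.2,0,-4],[0,0,0],10],[[0.2,0,-4],[0,0,0],10]]'
python3 - <<'E'
from h import *
s=arm.read_state();q=s["tcp_rot"];R=Ro.from_quat(np.r_[q[1:],q[0]]).as_matrix()
print("F tool",(R.T@s["ft_force"]).round(1),"M tool",(R.T@s["wrist_torque"]).round(2))
E
```

```text
F tool [ 11.2  -0.1 -16. ] M tool [ 0.07  2.18 -0.05] M world [0.45 2.13 0.06]
t: 11.6
position: [0.5106, 0.1604, 0.1727]
tcp_rot: [-0.033, 0.118, 0.992, 0.004]
ft_force: [-4.3, 4.3, -7.5]
opening: 0.228
finger_force: 50.5
F tool [4.7 3.1 7.8] M tool [-0.81  0.5   0.05]
```

```bash
cat > f.py <<'E'
from h import *
s=arm.read_state();q=s["tcp_rot"];R=Ro.from_quat(np.r_[q[1:],q[0]]).as_matrix()
print("z",s["position"][2].round(4),"F tool",(R.T@s["ft_force"]).round(1),"M tool",(R.T@s["wrist_torque"]).round(2),"down",(-R[2]).round(3))
E
python3 -m inch '[[[0,0,0],[0,0.5,0],10],[[0,0,0],[0,1,0],10],[[0,0,0],[0,1,0],10]]';python3 f.py
```

```text
t: 11.9
position: [0.5107, 0.1601, 0.1727]
tcp_rot: [-0.042, 0.118, 0.992, 0.005]
ft_force: [-5.0, 3.2, -6.2]
opening: 0.225
finger_force: 50.6
z 0.1727 F tool [5.1 2.  6.7] M tool [-0.52  0.39 -0.03] down [-0.084  0.     0.996]
```

```bash
python3 -m inch '[[[0.7,0,0],[0,0,0],10],[[1.5,0.3,0],[0,0,0],10],[[1.5,0.3,0],[0,0,0],10]]';python3 f.py; python3 -m inch '[[[-0.1,0,1.5],[0,0,0],10],[[-0.2,0,3],[0,0,0],10],[[-0.3,0,4],[0,0,0],10],[[-0.3,0,4],[0,0,0],10]]';python3 f.py
```

```text
t: 12.2
position: [0.51, 0.1602, 0.1729]
tcp_rot: [-0.041, 0.119, 0.992, 0.005]
ft_force: [-1.4, 2.3, -14.4]
opening: 0.228
finger_force: 49.6
z 0.1729 F tool [ 0.7  1.9 14.5] M tool [-0.69 -0.53 -0.05] down [-0.082  0.     0.997]
t: 12.6
position: [0.5105, 0.1603, 0.1725]
tcp_rot: [-0.039, 0.119, 0.992, 0.005]
ft_force: [-6.3, 0.6, 14.6]
opening: 0.229
finger_force: 53.7
z 0.1725 F tool [  7.4  -0.8 -14. ] M tool [ 0.54  1.45 -0.01] down [-0.079 -0.001  0.997]
```

Run:
```python
from h import *;import cv2
im=eyes.get_image("scene");cv2.imwrite("pics/raw_s.png",im[:,:,::-1])
D=eyes.cut_out("knife","scene")
for d in D:
    ys,xs=np.nonzero(d["pixels"]);print(d["confidence"],(np.array(d["at"])*[640,480]).round(),xs.min(),xs.max(),ys.min(),ys.max())
    if 380<xs.mean()<440:
        for y in range(ys.min(),ys.max()+1): r=xs[ys==y];print(y,r.min(),r.max(),end=' | ')
        print()
a=np.radians(166.3)
for h in(.100,.108,.110,.118):print(h,"collar corners",proj("scene",rect(.4996,.1636,a,.046,.024,h)).round(1).tolist())
g=cv2.cvtColor(im,cv2.COLOR_RGB2GRAY)
print(g[164:196,398:428:1][:, ::2])
```

```text
0.93 [225. 212.] 202 250 190 237
0.69 [326. 287.] 312 342 257 316
0.6 [417. 168.] 405 428 136 186
136 424 427 | 137 423 428 | 138 423 428 | 139 422 428 | 140 422 428 | 141 421 428 | 142 421 428 | 143 421 428 | 144 421 428 | 145 420 428 | 146 420 428 | 147 420 428 | 148 420 427 | 149 420 427 | 150 420 427 | 151 420 426 | 152 420 426 | 153 419 425 | 154 419 425 | 155 419 425 | 156 419 425 | 157 419 424 | 158 418 424 | 159 418 424 | 160 418 424 | 161 412 424 | 162 411 423 | 163 410 423 | 164 410 423 | 165 410 423 | 166 410 423 | 167 409 423 | 168 409 423 | 169 408 422 | 170 406 422 | 171 405 422 | 172 405 422 | 173 405 422 | 174 405 421 | 175 406 421 | 176 407 421 | 177 408 422 | 178 409 423 | 179 410 423 | 180 410 424 | 181 410 423 | 182 410 423 | 183 411 420 | 184 412 417 | 185 413 416 | 186 415 415 | 
0.54 [364. 251.] 328 393 228 273
0.1 collar corners [[402.2, 177.9], [411.9, 175.7], [422.8, 186.5], [412.9, 188.8]]
0.108 collar corners [[402.6, 174.7], [412.3, 172.5], [423.3, 183.3], [413.3, 185.6]]
0.11 collar corners [[402.7, 173.9], [412.4, 171.7], [423.4, 182.5], [413.5, 184.8]]
[... 1403 characters left out ...]
0 107]
 [ 98  77  76  79 135 186 187 149 106 112 154 185 188 144 110]
 [ 92  76  77  73 100 168 190 170 129 138 162 190 192 169 113]
 [ 94  73  78  75  77 135 189 184 157 163 178 191 193 179 124]
 [ 91  80  73  76  75 106 174 193 180 182 185 182 170 155 120]
 [ 88  72  75  75  71  82 144 188 185 179 170 155 133 119 100]
 [ 88  71  78  73  75  72 107 163 166 148 132 103 100  92 103]
 [ 89  76  77  74  73  73  82 124 124 111 101  93  91  93  97]
 [ 82  75  79  75  78  74  74  99  94  93  95  89  91  95 100]
 [ 85  75  78  72  78  74  74  90  92  96  95  95  88  93  99]
 [ 79  75  81  73  76  74  80  91  95  93  96  94  93  96 102]
 [ 82  73  80  77  77  76  78  92  92  94  91  93  94  96 106]]
```

```bash
python3 -m inch '[[[0.3,0,-3],[0,0,0],10],[[0.3,-0.7,-3],[-0.5,0,0],10],[[0.3,-1.3,-3],[-1,0,0],10],[[0.3,-1.3,-3],[-1,0,0],10]]';python3 f.py;  python3 -m inch '[[[0,-0.7,0],[-0.5,0,0],10],[[0,-1.3,0],[-1,0,0],10],[[0,-1.3,0],[-1,0,0],10]]';python3 f.py
python3 - <<'E'
import cv2,numpy as np
from bench import eyes
f=lambda im,x,y:cv2.resize(im[y:y+66,x:x+50,::-1],(400,528),interpolation=cv2.INTER_CUBIC)
cv2.imwrite("pics/p4.png",np.hstack([f(eyes.get_image("scene"),390,135),f(eyes.get_image("top"),130,240)]))
E
```

```text
t: 13.1
position: [0.51, 0.1587, 0.1734]
tcp_rot: [-0.039, 0.119, 0.992, 0.014]
ft_force: [-2.8, -0.4, 5.6]
opening: 0.227
finger_force: 52.2
z 0.1734 F tool [ 3.  -0.9 -5.4] M tool [ 0.35  0.44 -0.05] down [-0.081 -0.018  0.997]
t: 13.4
position: [0.5096, 0.157, 0.1732]
tcp_rot: [-0.038, 0.12, 0.992, 0.022]
ft_force: [-3.1, -0.4, 7.2]
opening: 0.227
finger_force: 52.3
z 0.1732 F tool [ 3.5 -0.9 -7. ] M tool [ 0.76  0.29 -0.1 ] down [-0.081 -0.035  0.996]
```

View pics/p4.png

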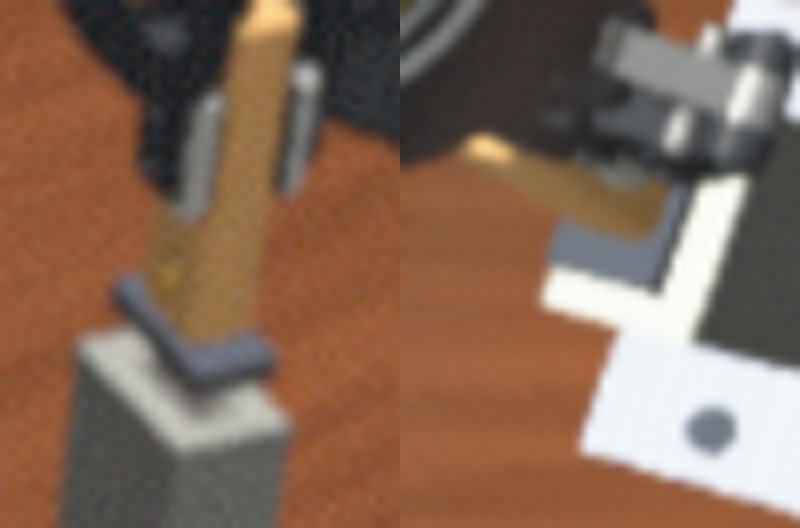

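The collar is still about 9 mm above the guard: collar corner at crop (200,380), guard corner at (185,450). Its +x end is also high. Together with the +tool-x wall force, that means the tip leans to world +x, so I'll turn further about tool +y, pivoting near the mouth.

```bash
python3 -m inch '[[[0,0,-2],[0,0,0],10],[[-0.3,0,-2],[0,0.7,0],10],[[-0.8,0,-2],[0,1.4,0],10],[[-1.3,0,-2],[0,2,0],10],[[-1.3,0,-2],[0,2,0],10]]';python3 f.py;  python3 -m inch '[[[-0.1,0,1.5],[0,0,0],10],[[-0.2,-0.1,3],[0,0,0],10],[[-0.3,-0.1,4.5],[0,0,0],10],[[-0.3,-0.1,4.5],[0,0,0],10]]';python3 f.py
```

```text
t: 14.0
position: [0.5096, 0.157, 0.1741]
tcp_rot: [-0.058, 0.119, 0.991, 0.024]
ft_force: [-7.0, -0.2, -2.7]
opening: 0.227
finger_force: 50.9
z 0.1741 F tool [ 6.4 -2.   3.4] M tool [0.7  0.51 0.04] down [-0.121 -0.033  0.992]
t: 14.4
position: [0.5101, 0.1572, 0.1735]
tcp_rot: [-0.056, 0.119, 0.991, 0.024]
ft_force: [-12.5, -3.7, 29.2]
opening: 0.227
finger_force: 55.1
z 0.1735 F tool [ 14.6  -5.5 -27.9] M tool [2.   2.77 0.02] down [-0.117 -0.035  0.993]
```

It's wedged. I'll draw the blade back out, measure its axis numerically in both cameras, and straighten it properly.

```bash
python3 -m inch '[[[0.5,0.2,-4],[0,0,0],10],[[1.2,0.4,-10],[0,0,0],10],[[2.3,0.7,-20],[0,0,0],10],[[3.8,1.1,-32],[0,0,0],10],[[5.3,1.5,-45],[0,0,0],10],[[6.8,2,-58],[0,0,0],10],[[8.2,2.5,-70],[0,0,0],10],[[9.8,2.9,-83],[0,0,0],10]]' ; python3 -m inch '[[[0.5,0.2,-5],[0,0,0],10],[[0.5,0.2,-5],[2,-2,0],10],[[0.5,0.2,-5],[2,-3,0],10],[[0.5,0.2,-5],[2,-3,0],10]]';python3 f.py
cat > ax.py <<'E'
from h import *;import cv2
# knife axis direction from blade pixels (grey, between collar and tip) in both views
s=arm.read_state();x,y,z=s["position"];q=s["tcp_rot"];R=Ro.from_quat(np.r_[q[1:],q[0]]).as_matrix()
for c in("scene","top"):
    im=eyes.get_image(c);cv2.imwrite(f"pics/ax_{c}.png",im[:,:,::-1])
    D=[d for d in eyes.cut_out("knife",c)]
    pr=proj(c,[.4985,.162,z-.1])[0];print(c,"expect",pr.round())
    for d in D:
        ys,xs=np.nonzero(d["pixels"])
        if np.hypot(xs.mean()-pr[0],ys.mean()-pr[1])>40: continue
        print("conf",round(d["confidence"],2),len(xs),xs.min(),xs.max(),ys.min(),ys.max())
        if c=="scene":print(" ".join(f"{v}:{xs[ys==v].min()}-{xs[ys==v].max()}" for v in range(ys.min(),ys.max()+1)))
        else:print(" ".join(f"{u}:{ys[xs==u].min()}-{ys[xs==u].max()}" for u in range(xs.min(),xs.max()+1) if (xs==u).any()))
E
python3 ax.py
```

```text
t: 15.2
position: [0.5113, 0.158, 0.2558]
tcp_rot: [-0.055, 0.119, 0.991, 0.025]
ft_force: [-0.3, 0.1, -2.1]
opening: 0.226
finger_force: 52.1
t: 15.6
position: [0.5102, 0.1584, 0.2592]
tcp_rot: [-0.032, 0.118, 0.993, 0.005]
ft_force: [0.0, 0.6, -0.7]
opening: 0.227
finger_force: 52.1
z 0.2592 F tool [0.1 0.6 0.7] M tool [ 0.05 -0.1   0.03] down [-0.064 -0.002  0.998]
scene expect [415. 158.]
conf 0.63 872 409 432 95 179
95:429-431 96:429-432 97:428-432 98:427-432 99:427-432 100:427-432 101:426-432 102:426-432 103:426-431 104:426-431 105:425-431 106:425-431 107:425-430 108:425-430 109:425-430 110:425-430 111:425-430 112:425-430 113:425-429 114:424-429 115:424-429 116:424-429 117:424-429 118:424-429 119:423-429 120:423-429 121:423-429 122:423-429 123:422-428 124:416-428 125:415-428 126:415-428 127:414-428 128:414-428 129:414-428 130:414-428 131:414-428 132:413-428 133:413-428 134:411-427 135:410-427 136:409-427 137:409-427 138:409-427 139:409-427 140:410-427 141:411-427 142:412-428 143:412-429 144:413-429 145:413-430 146:414-429 147:414-428 148:413-425 149:413-424 150:413-423 151:413-
[... 363 characters left out ...]
conf 0.8 549 108 163 247 267
108:247-248 109:247-249 110:247-249 111:247-250 112:247-250 113:247-250 114:248-251 115:248-251 116:249-252 117:249-252 118:249-252 119:249-253 120:250-253 121:250-254 122:250-254 123:251-254 124:251-255 125:251-255 126:251-256 127:251-256 128:251-256 129:251-257 130:252-257 131:252-263 132:253-264 133:253-264 134:254-265 135:254-265 136:254-265 137:255-265 138:255-266 139:255-266 140:255-266 141:254-267 142:254-267 143:254-267 144:254-267 145:254-267 146:254-267 147:253-265 148:253-265 149:253-264 150:252-265 151:252-265 152:250-265 153:249-266 154:248-266 155:249-266 156:249-267 157:250-267 158:250-266 159:251-266 160:252-264 161:252-263 162:253-260 163:254-258
```

```bash
cat > sil.py <<'E'
from h import *;import cv2,itertools
from scipy.optimize import minimize
s=arm.read_state();x,y,z=s["position"];q=s["tcp_rot"];R=Ro.from_quat(np.r_[q[1:],q[0]]).as_matrix();a0=np.arctan2(R[1,0],R[0,0])
bs=np.array([-.0003,.0011,0]);bt=-bs;gm=np.array([.4999,.1625])
def box(X,Y,z1,z2):return np.array(list(itertools.product((-X/2,X/2),(-Y/2,Y/2),(z1,z2))))/1e3
B=[box(46,24,0,8),box(28,20,8,108),box(28,5,-76,0),box(22,3.4,-84,-76)]
W={"scene":(385,85,60,110),"top":(100,235,80,45)};K=8
obs={}
for c in W:
    u,v,w,h=W[c];eyes.get_image(c);pr=proj(c,[.4985,.162,z-.1])[0]
    d=min(eyes.cut_out("knife",c),key=lambda d:np.hypot(*(np.array(d["at"])*[640,480]-pr)))
    obs[c]=d["pixels"][v:v+h,u:u+w].astype(float)
roi={c:np.zeros_like(m,bool) for c,m in obs.items()}
roi["scene"][134-85:]=1;roi["top"][:,147-100:]=1;roi["top"][258-235:,:]=1
pose=lambda p,l:l@(Ro.from_euler("z",a0+p[3]/50)*Ro.from_euler("yx",np.array(p[4:6])/50)).as_matrix().T+np.array([x+p[0]/1e3,y+p[1]/1e3,z-.0588+p[2]/1e3])
def cost(p):
    e=.003*p[2]**2*1+.02*np.sum(np.array(p[3:])**2)*.3
    for c,b in(("scene",bs),("top",bt)):
        u,v,w,h=W[c];I=np.zeros((h*K,w*K),np.uint8)
        for bx in B:
            P=((proj(c,pose(p,bx)+b)-[u,v]+.5)*K-.5)
            cv2.fillConvexPoly(I,cv2.convexHull(np.round(P*16).astype(np.int32)),255,shift=4)
        m=cv2.resize(I,(w,h),interpolation=cv2.INTER_AREA)/255.
        m=cv2.GaussianBlur(m,(0,0),.8);o=cv2.GaussianBlur(obs[c],(0,0),.8)
        e+=((m-o)**2)[roi[c]].sum()
    return e
best=None
for st in([-5,2,0,0,1,0],[-5,2,0,0,-1,1],[-8,3,0,0,2,1]):
    r=minimize(cost,st,method="Nelder-Mead",options=dict(maxiter=500,initial_simplex=np.array([st]+[list(np.array(st)+np.eye(6)[i]*1.5) for i in range(6)])))
    print(round(r.fun,2),"mm",r.x[:3].round(1),"deg yaw,ky,kx",np.degrees(r.x[3:]/50).round(2))
    if best is None or r.fun<best.fun:best=r
p=best.x
for n,h in(("tip",-84),("orig",0)):
    t=pose(p,np.array([[0,0,h/1e3]]))[0];print(n,t.round(4),"to guard tool xy",(R[:2,:2].T@(gm-t[:2])*1e3).round(1))
E
python3 sil.py
```

```text
246.87 mm [-8.8 -4.7 31.4] deg yaw,ky,kx [-34.64  -0.19   1.78]
239.66 mm [-7.2  2.2 32.3] deg yaw,ky,kx [-37.28   3.59   6.07]
120.45 mm [-2.6 16.3 90.2] deg yaw,ky,kx [-52.86  27.03  28.92]
tip [0.4901 0.124  0.2246] to guard tool xy [-0.4 39.7]
orig [0.5081 0.1734 0.2901] to guard tool xy [  5.3 -12.5]
```

```bash
sed -i 's/^best=None/if len(__import__("sys").argv)>1:\n    for c,b in(("scene",bs),("top",bt)):\n        print(c,obs[c].sum(),np.argwhere(obs[c]).min(0),np.argwhere(obs[c]).max(0));[print((proj(c,pose([-5,2,0,0,1,0],bx)+b)-W[c][:2]).min(0).round(),(proj(c,pose([-5,2,0,0,1,0],bx)+b)-W[c][:2]).max(0).round()) for bx in B]\n    raise SystemExit\nbest=None/' sil.py; python3 sil.py 1
```

```text
scene 906.0 [10 23] [95 47]
[23. 48.] [45. 64.]
[26.  4.] [48. 58.]
[25. 54.] [38. 93.]
[26. 87.] [33. 96.]
top 560.0 [11  9] [32 63]
[30.  2.] [56. 35.]
[ 4. -3.] [51. 29.]
[40. 10.] [64. 33.]
[57. 18.] [65. 31.]
```

```bash
sed -i 's/roi\["top"\]\[:,147-100:\]=1/roi["top"][:,155-100:]=1/; s/e=.003.*$/e=.3*p[2]**2+.3*p[3]**2+.05*(p[4]**2+p[5]**2)/' sil.py; python3 sil.py
```

```text
33.04 mm [-3.3  2.1 -0.5] deg yaw,ky,kx [ 3.31 -2.06 -0.02]
32.7 mm [-3.2  2.1 -0.6] deg yaw,ky,kx [ 2.61 -2.08  0.08]
32.71 mm [-3.2  2.  -0.5] deg yaw,ky,kx [ 3.04 -2.14 -0.1 ]
tip [0.5043 0.16   0.1153] to guard tool xy [4.9 1.4]
orig [0.5073 0.1595 0.1992] to guard tool xy [7.9 1.1]
```

```bash
python3 -m inch '[[[4,0.6,0],[0,-1,0],10],[[8,1.2,0],[0,-2.1,0],10],[[10,1.2,0.4],[0,-2.1,0],10],[[10,1.2,0.4],[0,-2.1,0],10],[[10,1.2,0.4],[0,-2.1,0],10]]'; python3 sil.py
```

```text
t: 16.9
position: [0.5011, 0.161, 0.2591]
tcp_rot: [-0.014, 0.119, 0.993, 0.002]
ft_force: [0.5, -0.1, -1.6]
opening: 0.228
finger_force: 52.0
68.91 mm [-1.6  0.3  0.7] deg yaw,ky,kx [-2.54  0.8  -0.28]
69.3 mm [-1.7  0.4  0.8] deg yaw,ky,kx [-2.2   0.82 -0.2 ]
69.46 mm [-1.5  0.4  1.1] deg yaw,ky,kx [-2.46  0.82 -0.06]
tip [0.5007 0.1614 0.1171] to guard tool xy [1.1 0.9]
orig [0.4995 0.1613 0.2011] to guard tool xy [-0.1  1.2]
```

```bash
python3 -m inch '[[[0.5,1,0],[0,0.3,0],10],[[0.4,1,5],[0,0.3,0],10],[[0.2,1,11],[0,0.3,0],10],[[0.1,1,17],[0,0.3,0],10],[[-0.1,1,22],[0,0.3,0],10],[[-0.2,1,27],[0,0.3,0],10],[[-0.3,1,32],[0,0.3,0],10],[[-0.3,1,32],[0,0.3,0],10]]'; python3 f.py
```

```text
t: 17.9
position: [0.5004, 0.162, 0.2262]
tcp_rot: [-0.017, 0.119, 0.993, 0.002]
ft_force: [-0.0, -0.3, -2.7]
opening: 0.227
finger_force: 52.0
z 0.2262 F tool [-0.1 -0.3  2.7] M tool [-0.02 -0.04  0.05] down [-0.034  0.001  0.999]
```

```bash
python3 -m inch '[[[-0.1,0,4],[0,0,0],10],[[-0.3,0,8],[0,0,0],10],[[-0.4,0,12],[0,0,0],10],[[-0.5,0,16],[0,0,0],10],[[-0.7,0,20],[0,0,0],10],[[-0.8,0,25],[0,0,0],10],[[-0.8,0,25],[0,0,0],10]]'; python3 f.py
```

```text
t: 18.6
position: [0.5005, 0.162, 0.2012]
tcp_rot: [-0.017, 0.119, 0.993, 0.002]
ft_force: [-0.2, 0.2, -2.0]
opening: 0.222
finger_force: 52.0
z 0.2012 F tool [0.2 0.2 2. ] M tool [ 0.02 -0.17  0.02] down [-0.034  0.001  0.999]
```

```bash
python3 -m inch '[[[-0.1,0,4],[0,0,0],10],[[-0.3,0,8],[0,0,0],10],[[-0.4,0,12],[0,0,0],10],[[-0.5,0,16],[0,0,0],10],[[-0.7,0,20],[0,0,0],10],[[-0.8,0,24],[0,0,0],10],[[-0.8,0,24],[0,0,0],10]]'; python3 f.py
```

```text
t: 19.3
position: [0.5008, 0.162, 0.1774]
tcp_rot: [-0.017, 0.119, 0.993, 0.002]
ft_force: [1.0, -0.2, -1.3]
opening: 0.226
finger_force: 52.0
z 0.1774 F tool [-1.1  0.1  1.2] M tool [ 0.06 -0.24  0.04] down [-0.033  0.     0.999]
```

```bash
python3 -m inch '[[[-0.1,0,3],[0,0,0],10],[[-0.2,0,6],[0,0,0],10],[[-0.3,0,9],[0,0,0],10],[[-0.4,0,12],[0,0,0],10],[[-0.4,0,12],[0,0,0],10]]'; python3 f.py
```

```text
t: 19.8
position: [0.5009, 0.162, 0.1656]
tcp_rot: [-0.016, 0.119, 0.993, 0.002]
ft_force: [1.8, -0.4, -2.8]
opening: 0.227
finger_force: 52.0
z 0.1656 F tool [-1.9  0.1  2.8] M tool [-0.04 -0.52  0.01] down [-0.033  0.     0.999]
```

```bash
python3 -m inch '[[[-0.1,0,1.5],[0,0,0],10],[[-0.1,0,3],[0,0,0],10],[[-0.1,0,4.5],[0,0,0],10],[[-0.1,0,6],[0,0,0],10],[[-0.1,0,6],[0,0,0],10]]'; python3 f.py
```

```text
t: 20.3
position: [0.5009, 0.1621, 0.1598]
tcp_rot: [-0.016, 0.119, 0.993, 0.002]
ft_force: [2.8, -0.9, -2.6]
opening: 0.23
finger_force: 52.0
z 0.1598 F tool [-3.  -0.3  2.5] M tool [-0.04 -0.73  0.04] down [-0.033 -0.     0.999]
```

```bash
python3 -m inch '[[[-0.4,0,1],[0,0,0],10],[[-0.4,0,2],[0,0,0],10],[[-0.4,0,3],[0,0,0],10],[[-0.4,0,3],[0,0,0],10]]'; python3 f.py
```

```text
t: 20.7
position: [0.5015, 0.162, 0.159]
tcp_rot: [-0.015, 0.119, 0.993, 0.002]
ft_force: [-1.6, -2.5, 17.8]
opening: 0.228
finger_force: 54.8
z 0.159 F tool [  1.5  -2.8 -17.8] M tool [ 0.68  0.76 -0.06] down [-0.031 -0.001  1.   ]
```

```bash
python3 -m inch '[[[0,0,1],[0,0,0],10],[[0,0,2],[0,0,0],10],[[0,0,2],[0,0,0],10]]'; python3 f.py
python3 - <<'E'
from h import *
for c in("scene","top"):
    eyes.get_image(c);pr=proj(c,[.5,.162,.14])[0]
    d=min(eyes.cut_out("knife",c),key=lambda d:np.hypot(*(np.array(d["at"])*[640,480]-pr)))
    ys,xs=np.nonzero(d["pixels"]);print(c,xs.min(),xs.max(),ys.min(),ys.max(),"bottom px",xs[ys==ys.max()],"rows of leftmost",ys[xs==xs.min()])
E
```

```text
t: 21.0
position: [0.5021, 0.1619, 0.1587]
tcp_rot: [-0.014, 0.119, 0.993, 0.003]
ft_force: [-4.4, -4.8, 32.8]
opening: 0.229
finger_force: 56.8
z 0.1587 F tool [  4.1  -5.6 -32.7] M tool [ 1.48  1.36 -0.02] down [-0.029 -0.002  1.   ]
scene 312 342 256 317 bottom px [334 335 336] rows of leftmost [259 260 261 262]
top 148 165 267 277 bottom px [159 160 161 162 163] rows of leftmost [268]
```

```bash
python3 -m inch '[[[0,0,-2],[0,0,0],10],[[0,0,-3.5],[0,0,0],10],[[0,0,-3.5],[0,0,0],10]]' 20; python3 f.py; python3 -m inch '[[[0,0,0],[0,0,0],22],[[0,0,0],[0,0,0],26],[[0,0,0],[0,0,0],35],[[0,0,0],[0,0,0],50],[[0,0,0],[0,0,0],60],[[0,0,0],[0,0,0],60],[[0,0,0],[0,0,0],60]]'; python3 f.py
```

```text
t: 21.5
position: [0.5018, 0.1619, 0.1589]
tcp_rot: [-0.016, 0.119, 0.993, 0.002]
ft_force: [2.9, -2.0, 6.4]
opening: 0.233
finger_force: 53.0
z 0.1589 F tool [-3.1 -1.2 -6.5] M tool [ 0.28 -0.66  0.02] down [-0.031 -0.001  1.   ]
t: 22.2
position: [0.501, 0.162, 0.1584]
tcp_rot: [-0.016, 0.119, 0.993, 0.002]
ft_force: [-0.3, -0.5, 0.1]
opening: 0.705
finger_force: 0.0
z 0.1584 F tool [ 0.2 -0.6 -0. ] M tool [-0.   -0.01  0.01] down [-0.033  0.     0.999]
```

```bash
python3 -m inch '[[[0.3,0,-10],[0,0,0],60],[[1,0,-30],[0,0,0],60],[[1.5,0,-55],[0,0,0],60],[[2.4,0,-80],[0,0,0],60],[[3.2,0,-105],[0,0,0],60],[[3.8,0,-125],[0,0,0],60],[[3.8,0,-125],[0,0,0],60]]'; python3 -m inch '[[[0,20,0],[0,0,0],60],[[0,60,0],[0,0,0],60],[[0,100,0],[0,0,0],60],[[0,140,0],[0,0,0],60],[[0,160,0],[0,0,0],60],[[0,160,0],[0,0,0],60],[[0,160,0],[0,0,0],60]]'; python3 f.py
python3 - <<'E'
from h import *
a=np.radians(166.3)
for c,g in(("scene",(.4996,.1636)),("top",(.5003,.1616))):
    eyes.get_image(c);pr=proj(c,[.5,.162,.14])[0]
    d=min(eyes.cut_out("knife",c),key=lambda d:np.hypot(*(np.array(d["at"])*[640,480]-pr)))
    ys,xs=np.nonzero(d["pixels"]);print(c,round(d["confidence"],2),"x",xs.min(),xs.max(),"y",ys.min(),ys.max())
    for h in(.1,.104,.108):
        P=np.vstack([proj(c,rect(*g,a,.046,.024,h)),proj(c,rect(*g,a,.046,.024,h+.008)),proj(c,rect(*g,a,.028,.02,h+.108))]);print("model",h,P.min(0).round(1),P.max(0).round(1))
    for n in("spanner","spool","last"):print(n,[(np.array(k["at"])*[640,480]).round() for k in eyes.recognise(n,c)[:1]])
E
```

```text
t: 22.9
position: [0.5025, 0.1624, 0.287]
tcp_rot: [-0.014, 0.119, 0.993, 0.003]
ft_force: [0.4, -0.2, 0.8]
opening: 0.703
finger_force: 0.0
t: 23.6
position: [0.5387, 0.317, 0.2828]
tcp_rot: [-0.017, 0.118, 0.993, 0.001]
ft_force: [0.1, 0.0, -0.5]
opening: 0.703
finger_force: 0.0
z 0.2828 F tool [-0.2  0.   0.5] M tool [ 0.03 -0.07  0.03] down [-0.034  0.002  0.999]
scene 0.6 x 402 425 y 135 189
model 0.1 [402.2 133.2] [426.1 188.8]
model 0.104 [402.4 131.5] [426.3 187.2]
model 0.108 [402.6 129.7] [426.6 185.6]
spanner [array([359., 249.])]
spool [array([441., 289.])]
last [array([166., 328.])]
top 0.75 x 132 169 y 249 278
model 0.1 [130.7 246.4] [172.6 279.4]
model 0.104 [129.6 246. ] [171.9 279.2]
model 0.108 [128.6 245.6] [171.2 279. ]
spanner [array([156., 263.])]
spool [array([248., 154.])]
last [array([479., 275.])]
```

```bash
python3 -c "
from bench import job
print(job.close_job())"
```

```text
the job is handed in; nothing more can be done
None
```

The knife is fully home in the grey guard and released, and the job is handed in at about 24 s; the first try jammed about 9 mm short, so I drew it back, straightened it and slid it in again, the spanner, spool and last look unmoved, and the two look-alike knives toppled early on, apparently by themselves.

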